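# Lay the slide-viewing display down on its ratchet stand

### The arm

A 6-joint arm with a two-finger parallel gripper is mounted at the origin on the work surface. World frame = base frame: x ahead of the robot, y to its left, z up, the work surface at z = 0. Lengths are in mm, angles in rad, forces in N, time in s.
With the tool pointing down it reaches from about 350 to 875 mm from the base axis. Payload 15.5 kg.
Tool frame: the origin (TCP) lies at the very end of the fingers, on their centre line; the grasp point (between the pads) lies 19 mm behind it (robot.tcp_to_grasp is the distance from the TCP to the grasp point, in mm); z points along the fingers, y is the direction in which the jaws open and shut (so a half turn about z gives the same grasp; the last joint's range is limited). The gripper opens to 85 mm and grips with 20 to 120 N. Pads are 22 mm wide; open, the fingers measure 114 mm over their backs; the gripper's body (76 mm by 85 mm) begins 54 mm behind the grasp point. The pads swing forward as they close: fully open they stand 13 mm farther back than shut.
Start: joints at [-1.218, 0.494, 1.345, -0, 1.302, -0.096], TCP at [270.616, -563.377, 231.277] pointing down, gripper open.
Joint ranges: [-2.91, 2.91], [-0.82, 2.16], [0.22, 2.67], [-1.22, 4.37], [0.12, 2.79], [-3.08, 3.08]. Speed limits (rad/s): [1.89, 1.89, 2.57, 3.01, 3.01, 3.01].

### API

Orientations are given as a unit quaternion [w, x, y, z].
In Python, from workcell import robot gives the robot as it stands.
- The arm moves only by the tool move_arm, never from a script. Its arguments are lists of equal length, an entry for each row: "jaw": the closure in counts, from 0 (fully open) to 255 (shut); "translation": the shift along the tool's x, y, z in m, a list of three; "dr": the turn, a rotation vector about the tool's x, y, z in degrees, a list of three. In form: {"jaw": [jaw, ...], "translation": [[x, y, z], ...], "dr": [[ax, ay, az], ...]}. A call has 1 to 8 rows; each row is the pose to reach, as a shift and turn from the pose commanded when the call began, along the tool's axes at that moment; what a row does not reach only later rows make up. A row lasts 1/8 s, in which the tool goes at most 62.5 mm and 10.7 degrees, less where a joint would pass 70% of its speed; a pose out of reach is approached as far as the arm can. A call with a gripper value outside its range is refused whole. The fingers move at their own pace and stop on an object; "newtons" is the grip in N (left out, the last holds). Time passes only in rows, so rows that repeat a pose let the fingers close. It gives the time, the measured TCP pose, the force and the opening at its end, in the units of the state.
- robot.state(): the state, without advancing time (a new reading comes with each control period).
- robot.snapshot(name): name is "scene" or "top" or "wrist"; returns a dict with "image" (400x640x3 uint8, red, green, blue), "depth" (400x640 float32, mm along the optical axis (not along the pixel's ray), 0 where there is no reading), "vertical_fov" (degrees; the focal length in pixels is half the picture's height over the tangent of half this angle, whatever the lens; pixels are square), "cx", "cy" (the principal point, pixels), "dist" ([k1, k2, p1, p2, k3] as OpenCV has them; the pictures are not rectified), "world_from_camera" (4x4, takes a point from camera to world coordinates). Camera axes: x right, y up, looking along -z (the intrinsics and any distortion apply to the point x, -y, -z); pixel columns grow to the right and rows downward; lengths in mm; the calibration is good to about 2 mm. A picture is of the moment at which its call begins.
- robot.finish_job(): hands the job in, once; it reports no verdict.
The state is a dict: "time_s": time; "qpos": joint angles; "qvel": joint speeds; "joint_efforts": joint torques, N m; "eef_pos": TCP position; "orientation": TCP orientation; "wrist_force": force on the tool from outside, world axes, zero at the start; "torque": the same for the moment, N m; "gripper_width": finger opening in mm.
Only numpy, scipy, OpenCV 4.12 (cv2) and the standard library are available. Lean on these libraries where they do the work, as an engineer would, in place of code of your own. Each camera call takes 0.05 s, during which the arm holds its last target. There are 200 camera calls.

### The job

Lower the tilting slide display to its lowest position so that it can be drawn on: with closed fingertips press the release tab behind its top edge to free the ratchet pawls, keep it pressed and push the display gently down until it rests on its stop. Then take the fingers off so that the tab springs back and the pawls drop into the bottom notch. Only press and push: do not pinch or raise the display, do not slam it, and leave the bottle, the slide box and the jar alone.

Things in the scene. Friction and masses are not known exactly. Their poses are not given: they have to be found in the camera images.
- stand: Fixed steel stand, base plate 290 x 345 x 11 mm. Origin on the bench under the centre of the base plate; x points from the hinge side (near the robot) to the back, y left, z up. Two upright toothed quadrants (6 mm plate, up to 210 mm high) stand at y = +/-160 mm beside the display. Position and yaw differ from run to run.
- stand_hinge (a point): Middle of the display's hinge axis: 130 mm in front (-x) of the stand's origin and 55 mm above the bench. The axis runs along the stand's y. Axes as the stand's.
- display_tilt (a joint): Tilt of the display above its lowest position, rad: 0 = down on its stop, where the screen still slopes 0.17 rad from level, far edge high; grows as the far (top) edge is raised, at most 0.72. Starts at 0.30 to 0.60. A stiff hinge holds it wherever it is left; 7 to 11 N at the tab moves it once the pawls are free. Pawls in the teeth (one every 0.06 rad) block it from going down.
- display_top (a point): Middle of the display's far (top) edge, on the screen's plane, 222 mm from the hinge axis, which lies in that plane. The display is a black flat screen 208 mm from near to far edge, 284 mm wide, 12 mm thick, between two aluminium side arms. Axes: x up along the screen, y as the stand's, z out of the screen.
- release (a joint): Turn of the release bar (tab, shaft and both pawls in one piece) on the display, rad: 0 = pawls at the bottom of a notch (up to 0.17 when the display stands between notches and they ride on a tooth); grows as the tab is pressed; clear of the teeth above 0.18; stop at 0.25. Springs back: 2 N at the tab to start, 4 N fully pressed. Full travel moves the pressing point about 8 mm.
- release_tab (a point): Pressing point: centre of the ribbed upper face of the grey tab, 90 mm wide (y), 50 mm near to far, 4 mm thick, beyond the middle of the display's far edge. It turns on a shaft parallel to the hinge, 222 mm up the screen from it and 40 mm behind the screen's plane. The point lies 32 mm out from the shaft and 2 mm above the tab's middle, which is bent 0.21 rad + release backward from the screen.
- oil_bottle: Bystander: small amber bottle, 32 mm in diameter, 75 mm tall. Origin at the centre of its underside.
- slide_box: Bystander: flat grey box with a white lid, 97 x 83 x 35 mm. Origin at the centre of its underside.
- stain_jar: Bystander: glass jar with a knobbed lid, 58 mm in diameter, 98 mm tall. Origin at the centre of its underside.

How it is judged:
By the outcome, as a careful person would: the job done as asked, in the order asked, and still so for the second after the job is handed in, with the robot touching nothing.
It also fails if it takes over 38 s, if anything falls off the work surface, if the arm or the gripper's body presses on something with over 40 N, if the wrist force passes 120 N, or if a joint passes its speed limit or range.

## Working session

There is one attempt and no reset: what is moved stays moved. The work goes in short steps, Python scripts to look and compute and a tool call to move; the robot and the scene stay as the last step left them, time stands still between calls to the robot, and variables do not carry over. Pictures are saved under pics/ and viewed, about 8 in all and at most 12, crops included, and the job is handed in when it is done.

Besides the shell and the picture viewer there is one more tool, called after ">>>" as a command line: name --argument value ..., lists and objects as JSON in quotes. move_arm: Moves the arm, as the interface text tells. Its arguments: {"type":"object","properties":{"jaw":{"type":"array"},"translation":{"type":"array"},"dr":{"type":"array"},"newtons":{"type":"number"}},"required":["jaw","translation","dr"]}

```bash
mkdir -p pics; ls; cat > h.py <<'E'
import numpy as np, cv2, pickle
from scipy.spatial.transform import Rotation as R
from workcell import robot
def snap(n,f):
    s=robot.snapshot(n); cv2.imwrite(f'pics/{f}.png',s['image'][:,:,::-1]); pickle.dump(s,open(f'{f}.pkl','wb')); return s
def cloud(s):
    h,w=s['depth'].shape; f=h/2/np.tan(np.radians(s['vertical_fov'])/2)
    K=np.array([[f,0,s['cx']],[0,f,s['cy']],[0,0,1.]])
    u,v=np.meshgrid(np.arange(w),np.arange(h))
    p=cv2.undistortPoints(np.stack([u,v],-1).reshape(-1,1,2).astype(float),K,np.array(s['dist'],float)).reshape(h,w,2)
    d=s['depth']; c=np.stack([p[...,0]*d,-p[...,1]*d,-d],-1)
    T=np.array(s['world_from_camera']); P=c@T[:3,:3].T+T[:3,3]; P[d==0]=np.nan; return P
E
python3 - <<'E'
from h import *
a=snap('scene','s1');b=snap('top','t1')
cv2.imwrite('pics/both.png',np.vstack([a['image'],b['image']])[:,:,::-1][:, :])
im=np.vstack([a['image'],b['image']])[:,:,::-1]
cv2.imwrite('pics/both.png',cv2.resize(im,(480,600)))
print(robot.state())
E
```

```text
pics
{'time_s': 0.1, 'qpos': array([-1.21847305e+00,  4.94100277e-01,  1.34606571e+00,  1.64428013e-05,
        1.30249625e+00, -9.55390025e-02]), 'qvel': array([-0.00067798,  0.00044893, -0.00245055, -0.00228039, -0.00044274,
       -0.00010484]), 'joint_efforts': array([ 5.55164934e-04, -8.83589959e+01, -3.84562325e+01, -2.66756797e-04,
        5.16939210e-03, -2.18097438e-05]), 'eef_pos': array([ 270.52454078, -563.06435814,  230.77396757]), 'orientation': array([-5.31405119e-04,  9.75032365e-01,  2.22062156e-01, -6.06137548e-05]), 'wrist_force': array([ 0.17743439, -0.28741334, -0.59188251]), 'torque': array([ 0.02614004, -0.00690786,  0.00947103]), 'gripper_width': 85.5537201944175}
```

View pics/s1.png

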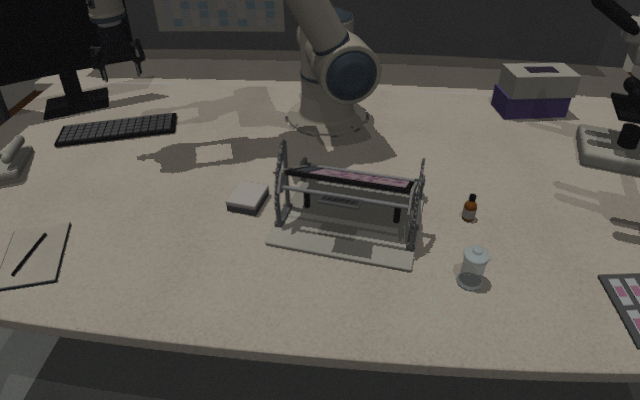

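View pics/t1.png

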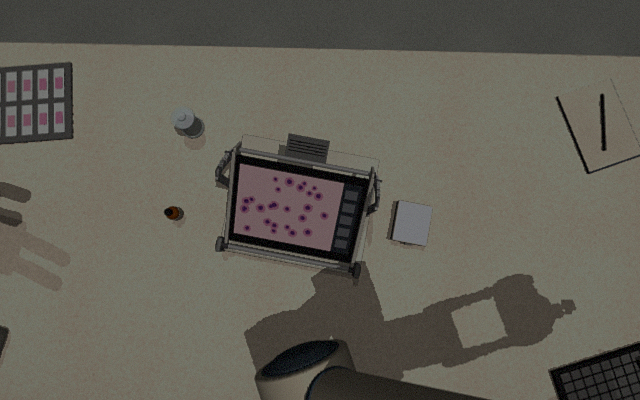

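The top view shows the display with its screen corners near (241,157), (369,180), (352,262) and (229,245). The ribbed tab is at about (307,148). The jar is at (185,122), the bottle at (173,213) and the slide box at (411,223). I'll fit the poses next.

```bash
python3 - <<'E'
from h import *
s=pickle.load(open('t1.pkl','rb'));P=cloud(s)
m=np.zeros(P.shape[:2],np.uint8);cv2.fillPoly(m,[np.array([[246,172],[335,186],[325,245],[238,234]])],1)
q=P[(m>0)&~np.isnan(P[...,0])]
for _ in range(3):
    c=np.median(q,0) if 0 else q.mean(0);n=np.linalg.svd(q-c,full_matrices=False)[2][2];n*=np.sign(n[2]);r=(q-c)@n;q=q[abs(r)<2.5*r.std()+.1]
print('c',c,'n',n,'rms',r.std(),'slope',np.arccos(n[2]),'yaw',np.arctan2(-n[1],-n[0]))
for name,px in dict(sTL=(241,156),sTR=(369,180),sBR=(354,261),sBL=(229,244)).items():print(name,P[px[1],px[0]])
t=P[136:162:3,285:333:6];print(np.round(t[...,2]));print(np.round(P[140,292]),np.round(P[140,325]),np.round(P[148,307]),np.round(P[155,312]))
# hypotheses: tab region fit
m[:]=0;cv2.fillPoly(m,[np.array([[291,138],[326,142],[323,157],[288,152]])],1)
k=P[(m>0)];k=k[k[:,2]>100];cc=k.mean(0);nn=np.linalg.svd(k-cc,full_matrices=False)[2][2];print('tab',cc,nn*np.sign(nn[2]),len(k))
for nme,px in dict(jar=(185,120),bot=(173,213),box=(411,222)).items():print(nme,P[px[1],px[0]])
g=cv2.resize(s['image'][110:290,190:400],None,fx=3,fy=3,interpolation=2)[:,:,::-1]
cv2.imwrite('pics/c.png',g)
E
```

```text
c [522.81272014 132.7057333  116.35759933] n [-0.49813416  0.08670135  0.86275444] rms 1.374640970922149 slope 0.530104090624106 yaw -0.17232589090873243
sTL [629.32483523 225.31508795 164.63557942]
sTR [587.89275417 -45.8682927  139.38937283]
sBR [412.43963171 -21.92737129  70.16649932]
sBL [444.97911453 264.62304527  56.66637641]
[[  1. 153. 152. 149.   0.  -1.  -2.   2.]
 [  3. 146. 152. 150. 149. 151. 153.   0.]
 [ 14. 149. 147. 151. 147. 148. 151. 153.]
 [ 11. 144. 143. 146. 146. 148. 149. 145.]
 [ 10. 143. 145. 146. 145. 146. 147. 149.]
 [ 13. 137. 142. 145. 144. 145. 144. 143.]
 [138. 138. 140. 141. 141. 143. 142.  10.]
 [135. 140. 135. 136. 138. 138. 137.   9.]
 [133. 136. 139. 140. 137. 135. 138.  12.]]
[670. 121. 147.] [671.  50. 148.] [654.  88. 144.] [640.  77. 138.]
tab [655.21523564  88.05476924 144.88600207] [-0.31865055  0.05432378  0.9463143 ] 568
jar [726.10063551 371.35105059  87.88427124]
bot [513.87294479 398.38908487  53.18326624]
box [ 504.78180218 -159.73364063   34.54506156]
```

View pics/c.png

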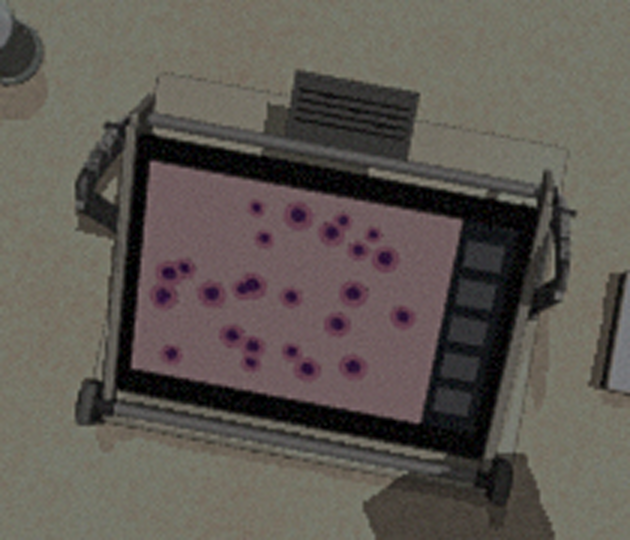

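```bash
cat >> h.py <<'E'
psi=-0.172; XS=np.array([np.cos(psi),np.sin(psi),0]);YS=np.array([-np.sin(psi),np.cos(psi),0])
H=np.array([416.7,129.4,55.])
def tab(tilt,rel):
    t=tilt+.17; e=lambda a:np.cos(a)*XS+np.sin(a)*np.array([0,0,1]); n=lambda a:-np.sin(a)*XS+np.cos(a)*np.array([0,0,1])
    b=t-.21-rel
    return H+222*e(t)-40*n(t)+32*e(b)+2*n(b)
Rt=R.from_matrix(np.column_stack([XS,-YS,[0,0,-1]]))
def go(p,Rg=Rt):
    s=robot.state();R0=R.from_quat(np.roll(s['orientation'],-1))
    print(p,'tr',np.round(R0.inv().apply(np.array(p)-s['eef_pos'])/1000,4),'dr',np.round((R0.inv()*Rg).as_rotvec(degrees=True),2))
E
python3 - <<'E'
from h import *
p=tab(.36,0);print(p);go([p[0],p[1],330]);s=robot.state()
for t,r in [(.36,0),(.36,.25),(.24,.25),(.12,.25),(0,.25)]:
    d=tab(t,r)-p;print(t,r,np.round([d@XS,d@YS,d[2]],1))
E
```

```text
[654.64727282  88.06464111 144.6807197 ]
[np.float64(654.647272822902), np.float64(88.06464111137429), 330] tr [ 0.6282 -0.4207 -0.0987] dr [-6.000e-02  1.000e-02  3.552e+01]
0.36 0 [0. 0. 0.]
0.36 0.25 [ 2.  -0.  -7.7]
0.24 0.25 [ 10.1  -0.  -37.5]
0.12 0.25 [ 14.5   0.  -68. ]
0 0.25 [ 15.3   0.  -98.8]
```

>>> move_arm --jaw '[255,255]' --translation '[[0,0,-0.06],[0,0,-0.11]]' --dr '[[0,0,0],[0,0,0]]'

```text
time_s: 0.35
eef_pos: [270.5, -563.2, 342.7]
orientation: [-0.0, 0.975, 0.222, -0.0]
wrist_force: [-0.1, -0.8, 0.5]
gripper_width: 51.5
```

>>> move_arm --jaw '[255,255,255,255,255,255,255,255]' --translation '[[0.628,-0.421,0],[0.628,-0.421,0],[0.628,-0.421,0],[0.628,-0.421,0],[0.628,-0.421,0],[0.628,-0.421,0],[0.628,-0.421,0],[0.628,-0.421,0]]' --dr '[[0,0,35.5],[0,0,35.5],[0,0,35.5],[0,0,35.5],[0,0,35.5],[0,0,35.5],[0,0,35.5],[0,0,35.5]]'

```text
time_s: 1.35
eef_pos: [520.0, -139.7, 341.2]
orientation: [-0.0, 0.996, -0.086, -0.0]
wrist_force: [0.7, -0.7, -1.1]
gripper_width: 0.1
```

```bash
python3 -c "
from h import *
p=tab(.36,0);go([p[0],p[1],342])"
```

```text
[np.float64(654.647272822902), np.float64(88.06464111137429), 342] tr [ 0.0937 -0.2474 -0.0008] dr [-0.    0.01  0.01]
```

>>> move_arm --jaw '[255,255,255,255,255,255,255,255]' --translation '[[0.094,-0.247,0],[0.094,-0.247,0],[0.094,-0.247,0],[0.094,-0.247,0],[0.094,-0.247,0],[0.094,-0.247,0],[0.094,-0.247,0],[0.094,-0.247,0]]' --dr '[[0,0,0],[0,0,0],[0,0,0],[0,0,0],[0,0,0],[0,0,0],[0,0,0],[0,0,0]]'

```text
time_s: 2.35
eef_pos: [653.8, 84.3, 341.6]
orientation: [0.0, 0.996, -0.087, 0.0]
wrist_force: [-0.1, -0.7, -0.1]
gripper_width: 0.2
```

>>> move_arm --jaw '[255,255,255,255,255]' --translation '[[0,0,0.05],[0,0,0.1],[0,0,0.15],[0,0,0.165],[0,0,0.165]]' --dr '[[0,0,0],[0,0,0],[0,0,0],[0,0,0],[0,0,0]]'

```text
time_s: 2.98
eef_pos: [654.3, 85.1, 176.7]
orientation: [0.0, 0.996, -0.086, -0.0]
wrist_force: [-0.9, -0.3, 0.4]
gripper_width: -0.3
```

```bash
python3 -c "
from h import *
s=robot.state();print(s['eef_pos'],s['wrist_force'])
a=snap('scene','s2');b=snap('wrist','w2')
g=cv2.resize(a['image'][120:290,240:460],None,fx=2.5,fy=2.5)[:,:,::-1];cv2.imwrite('pics/s2c.png',g)
p=tab(.36,0);go([p[0],p[1],p[2]+15])"
```

```text
[654.26452148  85.1381728  176.73541273] [-0.87640009 -0.32573059  0.41739776]
[np.float64(654.647272822902), np.float64(88.06464111137429), np.float64(159.68071970276625)] tr [-0.0012 -0.0025  0.0188] dr [-0.03 -0.17 -0.01]
```

View pics/s2c.png

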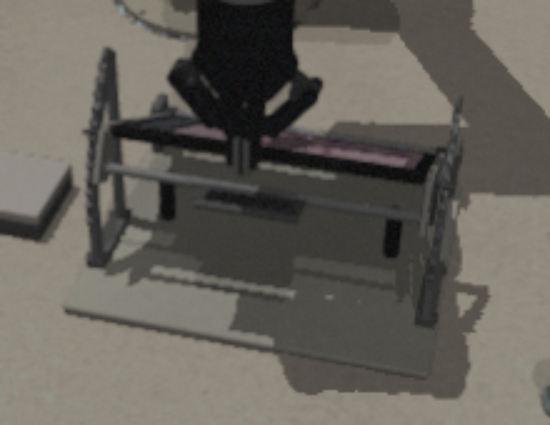

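View pics/w2.png

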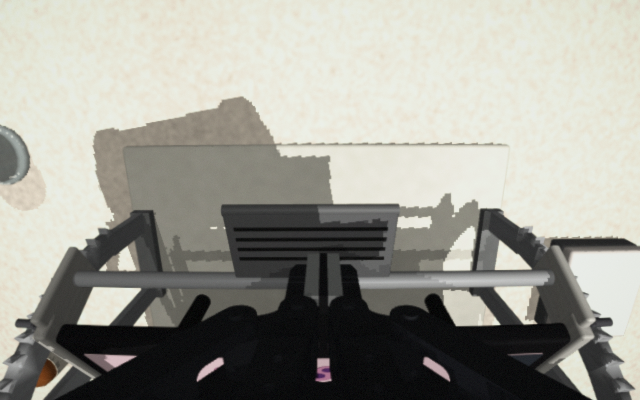

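The wrist view shows the closed tips at (322,255), centred on the ribbed tab, which spans (222–398, 205–275). The scene crop shows the fingers just above the tab with nothing else touching. I'll check the tab position from this close view.

```bash
python3 -c "
from h import *
s=pickle.load(open('w2.pkl','rb'));P=cloud(s)
m=np.zeros(P.shape[:2],bool);m[205:278,222:398]=1;m[235:,285:360]=0
k=P[m]; k=k[(k[:,2]>120)&(k[:,2]<165)];c=k-H
a=np.c_[c@XS,c@YS,k[:,2]];print(len(k),np.percentile(a,[2,50,98],axis=0))
A=np.c_[np.ones(len(a)),a[:,0]-241.5];print(np.linalg.lstsq(A,a[:,2],rcond=None)[0]); print((robot.state()['eef_pos']-H)@np.c_[XS,YS])"
```

```text
8988 [[217.17065887 -41.11280792 135.21628776]
 [249.92503595  10.55346755 146.54439076]
 [264.09884709  46.24714096 150.52918159]]
[143.51571596   0.3159018 ]
[242.66935565  -2.47652527]
```

>>> move_arm --jaw '[255,255,255,255,255,255,255,255]' --translation '[[-0.001,-0.004,0.01],[-0.001,-0.004,0.02],[-0.001,-0.004,0.023],[-0.001,-0.004,0.026],[-0.001,-0.004,0.028],[-0.001,-0.004,0.03],[-0.001,-0.004,0.032],[-0.001,-0.004,0.032]]' --dr '[[0,0,0],[0,0,0],[0,0,0],[0,0,0],[0,0,0],[0,0,0],[0,0,0],[0,0,0]]'

```text
time_s: 4.08
eef_pos: [654.1, 89.7, 144.4]
orientation: [-0.0, 0.996, -0.086, 0.0]
wrist_force: [1.0, -0.4, 2.1]
gripper_width: 0.3
```

>>> move_arm --jaw '[255,255,255,255,255,255,255,255]' --translation '[[0,0,0.001],[0,0,0.002],[0,0,0.003],[0,0,0.004],[0.001,0,0.005],[0.001,0,0.006],[0.001,0,0.007],[0.001,0,0.007]]' --dr '[[0,0,0],[0,0,0],[0,0,0],[0,0,0],[0,0,0],[0,0,0],[0,0,0],[0,0,0]]'

```text
time_s: 5.08
eef_pos: [654.8, 89.6, 137.2]
orientation: [-0.0, 0.996, -0.086, -0.0]
wrist_force: [-1.3, 0.9, 2.1]
gripper_width: -0.1
```

>>> move_arm --jaw '[255,255,255,255,255,255,255,255]' --translation '[[0,0,0.001],[0.0005,0,0.002],[0.001,0,0.003],[0.001,0,0.004],[0.0015,0,0.006],[0.002,0,0.008],[0.0025,0,0.01],[0.003,0,0.012]]' --dr '[[0,0,0],[0,0,0],[0,0,0],[0,0,0],[0,0,0],[0,0,0],[0,0,0],[0,0,0]]'

```text
time_s: 6.08
eef_pos: [658.2, 89.0, 125.3]
orientation: [-0.0, 0.996, -0.086, 0.0]
wrist_force: [0.2, -0.0, 4.5]
gripper_width: -0.2
```

```bash
python3 -c "
from h import *
a=snap('scene','s3')
g=cv2.resize(a['image'][120:290,240:460],None,fx=2.5,fy=2.5)[:,:,::-1];cv2.imwrite('pics/s3c.png',g);s=robot.state();print(s['wrist_force'],s['torque'])"
```

```text
[1.86741791 1.15168434 4.53506605] [ 0.0436224  -0.20332062  0.0033065 ]
```

View pics/s3c.png

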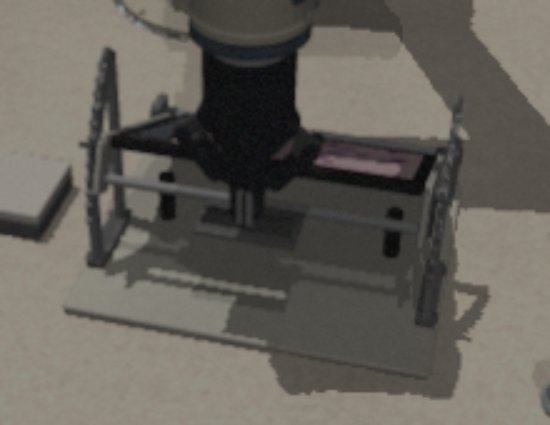

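Seen: the fingers rest on the tab at (245,220), and the bar behind the screen has moved down from its earlier position. I'll follow the arc slowly.

>>> move_arm --jaw '[255,255,255,255,255,255,255,255]' --translation '[[0.001,0,0.002],[0.002,0,0.004],[0.003,0,0.006],[0.0035,0,0.008],[0.004,0,0.01],[0.0045,0,0.012],[0.005,0,0.014],[0.0055,0,0.016]]' --dr '[[0,0,0],[0,0,0],[0,0,0],[0,0,0],[0,0,0],[0,0,0],[0,0,0],[0,0,0]]'

```text
time_s: 7.12
eef_pos: [663.3, 88.1, 109.2]
orientation: [0.0, 0.996, -0.086, -0.0]
wrist_force: [-3.8, -0.8, 4.0]
gripper_width: 0.0
```

>>> move_arm --jaw '[255,255,255,255,255,255,255,255]' --translation '[[0.0005,0,0.002],[0.001,0,0.004],[0.0015,0,0.006],[0.002,0,0.008],[0.002,0,0.01],[0.0025,0,0.012],[0.003,0,0.014],[0.003,0,0.016]]' --dr '[[0,0,0],[0,0,0],[0,0,0],[0,0,0],[0,0,0],[0,0,0],[0,0,0],[0,0,0]]'

```text
time_s: 8.12
eef_pos: [666.6, 87.6, 93.2]
orientation: [-0.0, 0.996, -0.086, 0.0]
wrist_force: [-0.4, 0.3, 5.8]
gripper_width: -0.1
```

```bash
python3 -c "
from h import *
s=robot.state();print(s['wrist_force'],s['torque'],(s['eef_pos']-H)@XS,s['eef_pos'])
for t in (.24,.2,.16,.12,.08,.04,0):print(t,(tab(t,.25)-H)@XS,tab(t,.25)[2])
a=snap('scene','s4')
g=cv2.resize(a['image'][120:290,240:460],None,fx=2.5,fy=2.5)[:,:,::-1];cv2.imwrite('pics/s4c.png',g)"
```

```text
[-0.39108106  0.29779968  5.79174264] [-0.0224144   0.05635784  0.00706288] 253.32730096705853 [666.55472176  87.57005693  93.24766626]
0.24 251.60516245584347 107.20460500400591
0.2 253.49153255791802 97.10132396366782
0.16 254.97237028320924 86.93068978612465
0.12 256.0453066072521 76.70897331644086
0.08 256.708625060809 66.45252712045142
0.04 256.96126447585453 56.17775932414473
0 256.8028206832183 45.90110736416134
```

View pics/s4c.png

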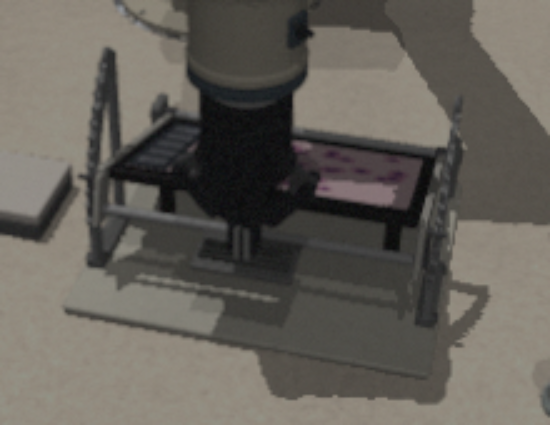

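The display is going down with the fingers on the tab at (240,245). I'll continue.

>>> move_arm --jaw '[255,255,255,255,255,255,255,255]' --translation '[[0.0005,0,0.002],[0.001,0,0.004],[0.001,0,0.006],[0.0015,0,0.008],[0.002,0,0.01],[0.002,0,0.012],[0.0025,0,0.014],[0.0025,0,0.016]]' --dr '[[0,0,0],[0,0,0],[0,0,0],[0,0,0],[0,0,0],[0,0,0],[0,0,0],[0,0,0]]'

```text
time_s: 9.18
eef_pos: [668.6, 87.2, 77.1]
orientation: [-0.0, 0.996, -0.086, -0.0]
wrist_force: [-1.2, 0.2, 4.4]
gripper_width: 0.2
```

>>> move_arm --jaw '[255,255,255,255,255,255,255,255]' --translation '[[0,0,0.002],[0.0005,0,0.004],[0.0005,0,0.006],[0.001,0,0.008],[0.001,0,0.01],[0.001,0,0.012],[0.001,0,0.014],[0.001,0,0.016]]' --dr '[[0,0,0],[0,0,0],[0,0,0],[0,0,0],[0,0,0],[0,0,0],[0,0,0],[0,0,0]]'

```text
time_s: 10.18
eef_pos: [669.9, 87.0, 61.2]
orientation: [-0.0, 0.996, -0.086, 0.0]
wrist_force: [-1.6, 0.1, 4.5]
gripper_width: -0.2
```

>>> move_arm --jaw '[255,255,255,255,255,255,255,255]' --translation '[[0,0,0.001],[0,0,0.002],[0,0,0.003],[0,0,0.004],[0,0,0.005],[0,0,0.006],[0,0,0.007],[0,0,0.008]]' --dr '[[0,0,0],[0,0,0],[0,0,0],[0,0,0],[0,0,0],[0,0,0],[0,0,0],[0,0,0]]'

```text
time_s: 11.18
eef_pos: [669.8, 87.0, 53.3]
orientation: [0.0, 0.996, -0.086, 0.0]
wrist_force: [0.7, -0.8, 4.1]
gripper_width: 0.1
```

>>> move_arm --jaw '[255,255,255,255,255,255]' --translation '[[0,0,0.0005],[0,0,0.001],[0,0,0.0015],[0,0,0.002],[0,0,0.0025],[0,0,0.003]]' --dr '[[0,0,0],[0,0,0],[0,0,0],[0,0,0],[0,0,0],[0,0,0]]'

```text
time_s: 11.92
eef_pos: [669.7, 87.0, 50.3]
orientation: [-0.0, 0.996, -0.086, 0.0]
wrist_force: [2.2, -0.2, 5.1]
gripper_width: 0.2
```

>>> move_arm --jaw '[255,255,255,255,255,255]' --translation '[[0,0,0.0005],[0,0,0.001],[0,0,0.0015],[0,0,0.002],[0,0,0.0025],[0,0,0.003]]' --dr '[[0,0,0],[0,0,0],[0,0,0],[0,0,0],[0,0,0],[0,0,0]]'

```text
time_s: 12.68
eef_pos: [669.6, 87.1, 47.9]
orientation: [-0.0, 0.996, -0.086, 0.0]
wrist_force: [-2.9, 0.6, 17.8]
gripper_width: 0.1
```

```bash
cat >> h.py <<'E'
def slope(f):
    P=cloud(snap('top',f));c=P-H;x=c@XS;y=c@YS;z=P[...,2]
    m=(x>40)&(x<185)&(abs(y)<125)&(abs(z-55-x*.17)<35)&(np.abs(y)>0)
    for _ in range(8):
        A=np.c_[np.ones(m.sum()),x[m]];k=np.linalg.lstsq(A,z[m],rcond=None)[0];r=z-k[0]-k[1]*x
        m=m&(abs(r)<max(4,2*r[m].std()))
    print('slope',np.arctan(k[1]),'tilt',np.arctan(k[1])-.17,'z at hinge',k[0],m.sum(),r[m].std())
E
python3 -c "
from h import *
slope('t5')"
```

```text
slope 0.17231091064892878 tilt 0.002310910648928771 z at hinge 55.54749062321592 247 1.718586983353108
```

It's on the stop: the force rose to 17.8 N and the measured tilt is about 0.002. Now I'll lift straight off.

>>> move_arm --jaw '[255,255,255,255,255,255,255,255]' --translation '[[0,0,0],[0,0,-0.002],[0,0,-0.005],[0,0,-0.01],[0,0,-0.016],[0,0,-0.03],[0,0,-0.06],[0,0,-0.1]]' --dr '[[0,0,0],[0,0,0],[0,0,0],[0,0,0],[0,0,0],[0,0,0],[0,0,0],[0,0,0]]'

```text
time_s: 13.72
eef_pos: [669.0, 87.0, 148.2]
orientation: [0.0, 0.996, -0.086, -0.001]
wrist_force: [0.4, 0.7, 0.3]
gripper_width: 0.1
```

>>> move_arm --jaw '[255,255,255,255,255,255,255,255]' --translation '[[0,0,-0.06],[0,0,-0.12],[0,0,-0.18],[0,0.06,-0.18],[0,0.12,-0.18],[0,0.18,-0.18],[0,0.24,-0.18],[0,0.24,-0.18]]' --dr '[[0,0,0],[0,0,0],[0,0,0],[0,0,0],[0,0,0],[0,0,0],[0,0,0],[0,0,0]]'

```text
time_s: 14.72
eef_pos: [627.5, -153.4, 328.0]
orientation: [0.0, 0.996, -0.088, 0.0]
wrist_force: [0.4, 0.9, -0.4]
gripper_width: -0.3
```

```bash
python3 -c "
from h import *
slope('t6');print(robot.state()['wrist_force'])
a=snap('scene','s6')
P=cloud(pickle.load(open('t6.pkl','rb')));c=P-H;x=c@XS;y=c@YS;z=P[...,2]
m=(x>238)&(x<275)&(abs(y)<38)&(z>25)&(z<80)
print('tab slope',np.arctan(np.polyfit(x[m],z[m],1)[0]),'expect',.17-.21,'z',z[m].mean(),x[m].mean(),m.sum(),tab(0,0))
b=pickle.load(open('t6.pkl','rb'))
cv2.imwrite('pics/f.png',np.vstack([cv2.resize(a['image'][110:300,210:510],(600,300)),cv2.resize(b['image'][90:290,140:440],(450,300))[:,:,:] if 0 else cv2.resize(b['image'][100:275,140:490],(600,300))])[:,:,::-1])"
```

```text
slope 0.1704504825387463 tilt 0.0004504825387462996 z at hinge 55.94436771560065 6877 1.6192300781879247
[0.31869728 1.71299644 0.31092032]
tab slope -0.031085753249007267 expect -0.03999999999999998 z 54.67286147264379 256.42815634811194 493 [670.52014263  85.30726229  53.85383234]
```

View pics/f.png

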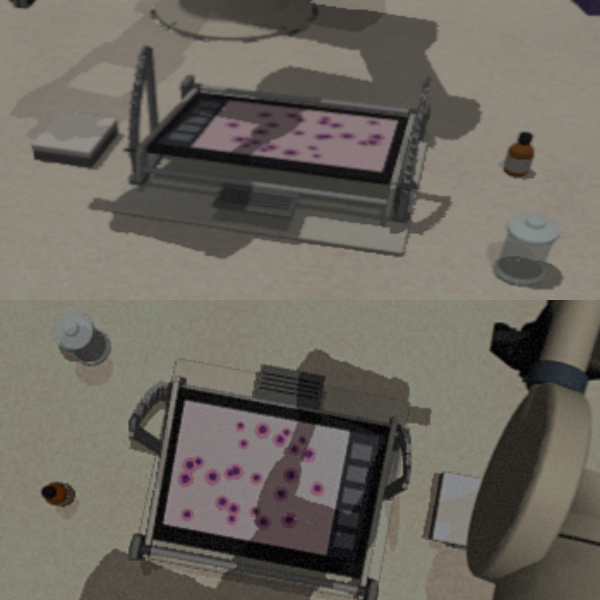

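The display lies down on its stop, with the screen at about (280,490) in the top view and the tab at (290,385). The bottle, jar and box stand where they were, and the arm is clear.

```bash
python3 -c "
from h import *
print(robot.finish_job())"
```

```text
the job is handed in; nothing more can be done
None
```

The display is down on its stop and the job is handed in, about 15 s into the 38 s allowed. I pressed the release tab with closed fingertips, kept it pressed while pushing the display down at about 16 mm/s, and slowed to about 4 mm/s near the stop. Contact with the stop showed as a rise to about 18 N. I then lifted the fingers straight off and moved the arm clear.

- **Display:** tilt measured about 0.0005 rad, against 0.36 at the start.
- **Tab:** it sprang back, with a slope of −0.031 rad where a fully released tab should read −0.04. That fits the pawls sitting in the bottom notch, though I could not see the pawls themselves.
- **Force readings:** about 4 to 6 N during the push, below the stated 7 to 11 N, but the pictures and the final tilt show the display did move. After lifting off, the wrist force was near zero (under 2 N, within noise).
- **Bystanders:** the bottle, slide box and jar look unmoved in the last pictures.

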